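# Hang two wire baskets on the drip bar and bolt it

## Robot

A 6-joint arm with a two-finger parallel gripper is mounted at the origin on a cart in front of the work surface, level with it; the furniture and walls round the work are solid. World frame = base frame: x ahead of the robot, y to its left, z up, the work surface at z = 0. Lengths are in mm, angles in rad, forces in N, time in s.
With the tool pointing down it reaches from about 325 to 850 mm from the base axis. Payload 4.4 kg.
Tool frame: the origin (TCP) lies between the finger pads; the fingertips stand 11 mm ahead of it and the grasp point (between the pads) lies 8 mm behind it; z points along the fingers, y is the line along which they close (so a half turn about z gives the same grasp; the last joint's range is limited). The gripper opens to 94 mm and grips with 3 to 60 N. Pads are 16 mm wide; open, the fingers measure 119 mm over their backs; the gripper's body (75 mm by 177 mm) begins 78 mm behind the grasp point.
Start: joints at [1.04, 0.207, 1.542, -0, 1.393, -0.15], TCP at [213.182, 534.023, 182.647] pointing down, gripper open.
Joint ranges: [-2.73, 2.73], [-0.86, 2.22], [0.23, 2.46], [-1.11, 4.25], [0.08, 2.63], [-2.82, 2.82]. Speed limits (rad/s): [2.79, 2.79, 3.14, 3.14, 3.14, 3.14].

## Interface

Orientations are given as a unit quaternion [x, y, z, w].
In Python, from workcell import state, get_image, finish_job gives the robot as it stands.
- The arm moves only by the tool apply_moves, never from a script. Its argument "series" is a list that holds one entry, the list of rows, each a list of 7 numbers: the shift along the tool's x, y, z in units of 400 mm (1.0 is 400 mm), then the turn, a rotation vector about the tool's x, y, z in units of 30 degrees (1.0 is 30 degrees), then the opening, from -1 (shut) to 1 (fully open). In form: [[[dx, dy, dz, ax, ay, az, gripper], ...]]. A call has 1 to 20 rows; each row is the pose to reach, as a shift and turn from the pose commanded when the call began, along the tool's axes at that moment; what a row does not reach only later rows make up. A row lasts 1/8 s, in which the tool goes at most 62.5 mm and 10.7 degrees, less where a joint would pass 70% of its speed; a pose out of reach is approached as far as the arm can. A call with a number of a shift or a turn outside -1 to 1 is refused whole. A call with a gripper value outside its range is refused whole. The fingers move at their own pace and stop on an object; "squeeze" is the grip in N (left out, the last holds). Time passes only in rows, so rows that repeat a pose let the fingers close. It gives the time, the measured TCP pose, the force, the opening and the grip force at its end, in the units of the state.
- state(): the state, without advancing time (a new reading comes with each control period).
- get_image(name): name is "scene" or "side" or "wrist"; returns a dict with "color" (400x640x3 uint8, red, green, blue), "range_z" (400x640 float32, mm along the optical axis (not along the pixel's ray), 0 where there is no reading), "fx", "fy", "cx", "cy" (pixels), "R" (3x3) and "t" (3): a world point X has camera coordinates R X + t. Camera axes: x right, y down, z forward; pixel columns grow to the right and rows downward; lengths in mm; the calibration is good to about 2 mm. A picture is of the moment at which its call begins.
- finish_job(): hands the job in; it is judged then, once.
The state is a dict: "t": time; "q": joint angles; "qvel": joint speeds; "joint_torque": joint torques, N m; "position": TCP position; "ee_rot": TCP orientation; "contact_force": force on the tool from outside, world axes, zero at the start; "ft_torque": the same for the moment, N m; "width": finger opening in mm; "gripper_force": force on a finger pad.
Only numpy, scipy, OpenCV 4.12 (cv2) and the standard library are available. Lean on these libraries where they do the work, as an engineer would, in place of code of your own. Each camera call takes 0.05 s, during which the arm holds its last target. There are 200 camera calls.

## Task

Put the two rinsed wire baskets up to dry on the drip bar. First draw the bolt fully back to open the bar's free end; then hang the larger basket by its bail in the inner bay next to the post, and after it the smaller basket in the outer bay, both hanging freely and let go; then slide the bolt fully home so that they are locked on. Leave the other things on the worktop where they are.

Things in the scene. Friction and masses are not known exactly. Their poses are not given: they have to be found in the camera images.
- drip_bar: fixed steel bar over a white tray (90 x 420 mm in own x, y; rim 16 mm tall). Origin: centre of the tray's underside, on the worktop. The bar, 16 mm thick, axis 160 mm up over own x = 0, runs along own y from a post (y = 190 mm; 24 mm wide head from y = 177 to 203, 175 mm high) to a free end at y = -20. Nothing is above it. Baskets hang 26 mm or more clear of the tray
- inner_bay (a point): on the bar's axis in the middle of the inner bay (between post and middle collar): drip bar's own (0, 115, 160) mm, same axes. The dark middle collar, 24 mm in diameter, at own y = 67 to 73 mm, parts the bays. Move along the bar with the basket some 20 mm higher than hanging, to clear the collars, then lower it
- outer_bay (a point): on the bar's axis in the middle of the outer bay (between middle collar and end collar): drip bar's own (0, 30, 160) mm, same axes. End collar: 22 mm in diameter, own y = -8 to -20 mm
- bar_end (a point): centre of the bar's hollow free end, the bolt's keeper: drip bar's own (0, -20, 160) mm. Then a gap of 110 mm up to the bolt guide, a block on a second post (own y = -130 to -170 mm, 30 mm wide, top 174 mm up). A basket gets on the bar by this gap only: lower it in from above until the bar's height lies inside the bail, then move it along own +y
- bolt (a joint): travel of the bolt in m: 0 = fully home (its 10 mm rod bridges the gap and stands 15 mm inside the hollow bar end), 0.12 = fully drawn (tip 5 mm out of the guide, gap open), with stops at both. It opens along the drip bar's own -y, with about 1.5 N of friction, and stays where it is left. Starts 0 to 0.04
- bolt_grip (a point): grip point of the bolt, 200 mm up on the axis of its upright black grip (14x14 mm, 163 to 213 mm above the worktop) on the rod's outer end; at the drip bar's own y = -188 mm with the bolt home. The guide block's face is then 11 mm from the grip and its top 174 mm up: keep fingertips above 176 mm
- large_basket: the larger of two loose steel wire baskets, 0.14 to 0.28 kg: open box 96 x 72 mm (own x, y), walls 50 mm tall; rigid bail of 8 mm wire in the own x-z plane: uprights at x = +-38 mm up to z = 90, sloping to a peak at z = 125 mm; the bar goes through it along own y. Origin: centre of underside, z up; same after a half turn. Starts on the worktop in front of the bar, left or right
- large_basket_hang (a point): point in the large basket's bail, own (0, 0, 109) mm, that lies on the bar's axis when the basket hangs
- large_basket_grip (a point): grip point in the large basket's black grip, own (0, 0, 150) mm; the grip is 14x14 mm, on top of the bail's peak, own z = 130 to 164 mm
- small_basket: the smaller of two loose steel wire baskets, 0.14 to 0.28 kg: open box 80 x 50 mm (own x, y), walls 36 mm tall; rigid bail of 8 mm wire in the own x-z plane: uprights at x = +-38 mm up to z = 90, sloping to a peak at z = 125 mm; the bar goes through it along own y. Origin: centre of underside, z up; same after a half turn. Starts on the worktop in front of the bar, left or right
- small_basket_hang (a point): point in the small basket's bail, own (0, 0, 109) mm, that lies on the bar's axis when the basket hangs
- small_basket_grip (a point): grip point in the small basket's black grip, own (0, 0, 150) mm; the grip is 14x14 mm, on top of the bail's peak, own z = 130 to 164 mm
- burettes (a point): between the lower ends of two glass burettes on a tall fixed stand at the left of the bench: one at world x, y = 0.52, 0.40 m, from 0.21 m up, the other at 0.62, 0.35 m, from 0.26 m up; keep arm and gripper clear of them
- glass_dish: bystander: low round glass dish with lid, 64 mm across, 18 mm tall; origin at the centre of the underside
- glass_flask: bystander: empty conical glass flask, 85 mm across, 146 mm tall; origin at the centre of the underside
- wash_bottle: bystander: white wash bottle with a bent spout, 70x92x190 mm; origin at the centre of the underside
- lab_timer: bystander: small white timer, 23x64x58 mm; origin at the centre of the underside
- lidded_bottle: bystander: small brown glass bottle with a stopper, 70 mm across, 157 mm tall; origin at the centre of the underside
- steel_forceps: bystander: steel forceps lying flat, 125 mm long, 9 mm tall; origin at the centre of the underside
- black_marker: bystander: white and black marker pen lying flat, 135 mm long, 13 mm tall; origin at the centre of the underside
There are look-alikes about, which are no part of the job. What is shaped like the small_basket but pink is not meant.

How it is judged (in metres and radians):
On the way, in this order (a step that is already met when the one before it is completed fails the run):
1. the bolt is drawn back (value of joint bolt above 0.108 m), for 0.2 s.
2. the larger basket hangs in the inner bay, let go (x of large_basket_hang in the frame of inner_bay between -0.015 and 0.015 m and y of large_basket_hang in the frame of inner_bay between -0.04 and 0.04 m and z of large_basket_hang in the frame of inner_bay between -0.01 and 0.01 m and angle between large_basket's own z axis and vertical below 0.2 rad and contact force between the fingers and large_basket below 0.1 N and linear speed of large_basket below 0.05 m/s), for 0.2 s.
3. the smaller basket hangs in the outer bay, let go, the larger still in the inner bay (all of step 2 and x of small_basket_hang in the frame of outer_bay between -0.015 and 0.015 m and y of small_basket_hang in the frame of outer_bay between -0.036 and 0.036 m and z of small_basket_hang in the frame of outer_bay between -0.01 and 0.01 m and angle between small_basket's own z axis and vertical below 0.2 rad and contact force between the fingers and small_basket below 0.1 N and linear speed of small_basket below 0.05 m/s), for 0.2 s.
4. the bolt is slid home (value of joint bolt below 0.006 m), for 0.2 s.
At the end, for the whole second after the job is handed in: Larger basket hangs in the inner bay (hang point within 15 mm across, 40 mm along, 10 mm in height of its middle), smaller in the outer bay (15, 36, 10 mm), both upright within 0.2 rad, below 0.05 m/s and not touched by the fingers; bolt within 6 mm of home, still (all of step 3 and value of joint bolt below 0.006 m and velocity of joint bolt between -0.01 and 0.01 m/s).
It fails at once if one of the other loose things on the worktop is moved more than 30 mm from its place (distance of any of glass_dish, glass_flask, wash_bottle, lab_timer, lidded_bottle, steel_forceps, black_marker from where it was at the start of the episode above 0.03 m).
It also fails if it takes over 72 s, if anything falls off the work surface, if the arm or the gripper's body presses on something with over 40 N, if the wrist force passes 120 N, or if a joint passes its speed limit or range.

## Working session

There is one attempt and no reset: what is moved stays moved. The work goes in short steps, Python scripts to look and compute and a tool call to move; the robot and the scene stay as the last step left them, time stands still between calls to the robot, and variables do not carry over. Pictures are saved under pics/ and viewed, at most 10 in all, crops included, and the job is handed in when it is done.

Besides the shell and the picture viewer there is one more tool, called after "Call:" as name(argument=value, ...), one argument or row to a line, values as JSON. apply_moves: Moves the arm, as the interface text tells. Shifts and turns lie within -1 to 1; 1 stands for 400 mm of shift or 30 degrees of turn. Its arguments: {"type":"object","properties":{"series":{"type":"array","items":{"type":"array","items":{"type":"array","items":{"type":"number"}}}},"squeeze":{"type":"number"}},"required":["series"]}

```bash
mkdir -p pics; ls; cat > h.py <<'E'
import numpy as np, cv2
from workcell import state, get_image, finish_job
def save(name, im, crop=None, s=1):
    c=im["color"][:,:,::-1]
    if crop: c=c[crop[1]:crop[3],crop[0]:crop[2]]
    cv2.imwrite("pics/"+name, cv2.resize(c,None,fx=s,fy=s,interpolation=cv2.INTER_CUBIC))
def cloud(im):
    v,u=np.mgrid[0:400,0:640]; z=im["range_z"]
    P=np.stack([(u-im["cx"])/im["fx"]*z,(v-im["cy"])/im["fy"]*z,z],-1)
    return (P-im["t"])@im["R"]   # world
def proj(im,X):
    c=im["R"]@np.array(X)+im["t"]; return c[0]/c[2]*im["fx"]+im["cx"],c[1]/c[2]*im["fy"]+im["cy"]
E
python3 - <<'E'
from h import *
for n in("scene","side"):
    im=get_image(n); np.save(n+".npy",im,allow_pickle=True); save(n+"0.png",im,s=1.25)
    print(n,im["fx"],im["cx"],im["cy"],(-im["R"].T@im["t"]).round(),im["R"][2].round(2))
print(state())
E
```

```text
pics
scene 391.02926449428134 313.90206007336684 200.00210468738803 [-204. -692.  642.] [ 0.68  0.6  -0.42]
side 494.2596200285787 316.17852995259966 194.31207295402356 [ 294. 1199. 1113.] [ 0.17 -0.79 -0.6 ]
{'t': 0.1, 'q': array([ 1.04053359e+00,  2.07347784e-01,  1.54279731e+00, -6.61718382e-06,
        1.39350605e+00, -1.50524591e-01]), 'qvel': array([ 0.00116593, -0.00139338, -0.00410325,  0.00033773, -0.00060017,
        0.0006511 ]), 'joint_torque': array([-3.64738298e-04, -3.71861887e+01, -2.82292789e+01,  6.99125882e-02,
        3.10690713e-02, -2.31708668e-05]), 'position': array([212.76867063, 533.35111887, 181.60613701]), 'ee_rot': array([ 1.88729647e-01,  9.82028544e-01, -9.71275103e-04, -3.40551759e-04]), 'contact_force': array([ 0.33481696, -0.33783486,  0.45342857]), 'ft_torque': array([-0.0070168 , -0.02596982,  0.01279649]), 'gripper_force': 0.0, 'width': 93.8088793167097}
```

View pics/scene0.png

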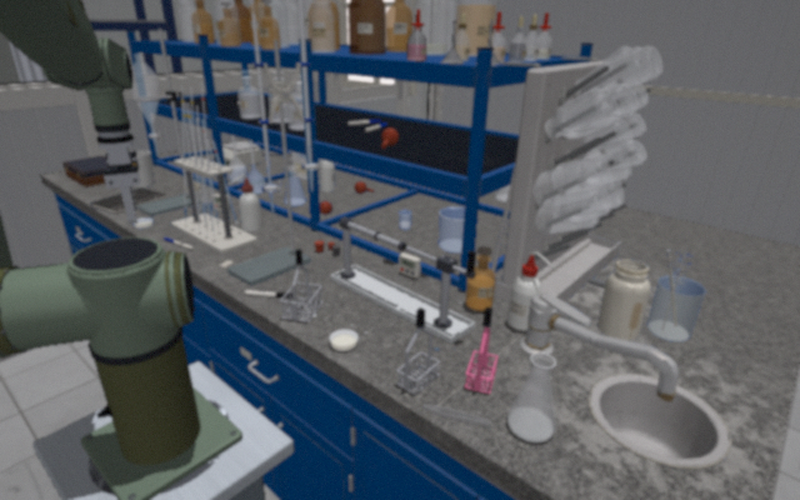

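View pics/side0.png

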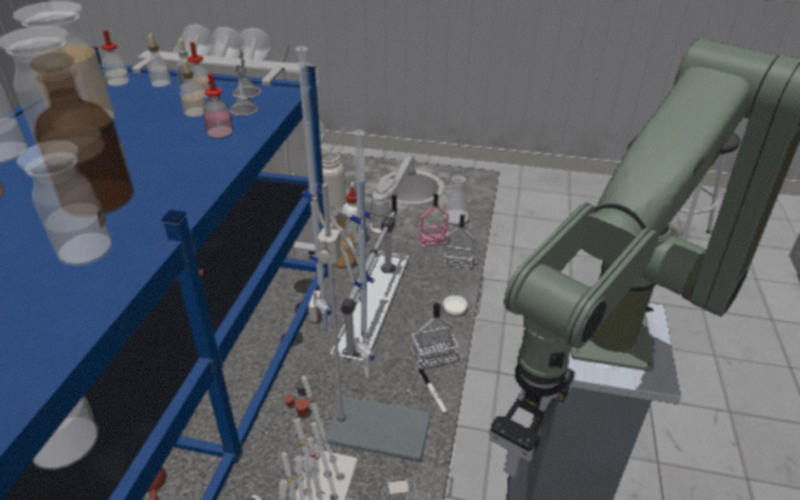

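The scene view (1.25x) shows the bar with its post at (347,250) and guide at (443,300), and the bolt's black grip at (471,263). Two steel baskets stand at (300,295) and (418,365). The pink look-alike is at (482,365), and a dish lies at (343,340). Next I'll enlarge the crops and measure.

```bash
python3 - <<'E'
from h import *
s=np.load("scene.npy",allow_pickle=True).item(); d=np.load("side.npy",allow_pickle=True).item()
save("sc1.png",s,(215,165,415,315),4); save("sd1.png",d,(260,145,400,305),3.7)
for im,n,R in((s,"scene",(215,165,415,330)),(d,"side",(260,145,400,305))):
    P=cloud(im); C=im["color"].astype(int)
    m=(C.max(2)<60)&(P[...,2]>125)&(P[...,2]<225)&(im["range_z"]>0); 
    mm=np.zeros_like(m); mm[R[1]:R[3],R[0]:R[2]]=m[R[1]:R[3],R[0]:R[2]]
    k,l,st,c=cv2.connectedComponentsWithStats(mm.astype(np.uint8))
    for i in range(1,k):
        if st[i,4]>8: Q=P[l==i]; print(n,st[i],np.median(Q,0).round(),Q[:,2].min().round(),Q[:,2].max().round())
E
```

```text
scene [272 178   6   5  18] [602. 195. 159.] 152.0 165.0
scene [319 195   6   5  19] [602.  -8. 160.] 153.0 166.0
scene [236 200   6  12  53] [417. 149. 145.] 126.0 162.0
scene [373 201   8  21 116] [ 593. -206.  186.] 155.0 212.0
scene [350 208  13  10  84] [ 587. -146.  161.] 147.0 172.0
scene [386 247   7  14  79] [ 493. -312.  147.] 128.0 162.0
scene [333 248   6  14  68] [ 405. -224.  145.] 129.0 163.0
side [313 156   4  13  38] [ 599. -194.  194.] 164.0 219.0
side [347 156   3   9  23] [ 500. -300.  150.] 132.0 169.0
side [368 173   3   9  22] [ 412. -210.  148.] 130.0 173.0
side [310 177   5   8  21] [ 592. -117.  168.] 156.0 179.0
side [273 243  11   8  53] [615. 216. 165.] 151.0 177.0
side [347 243   5  11  50] [421. 162. 152.] 134.0 168.0
```

View pics/sc1.png

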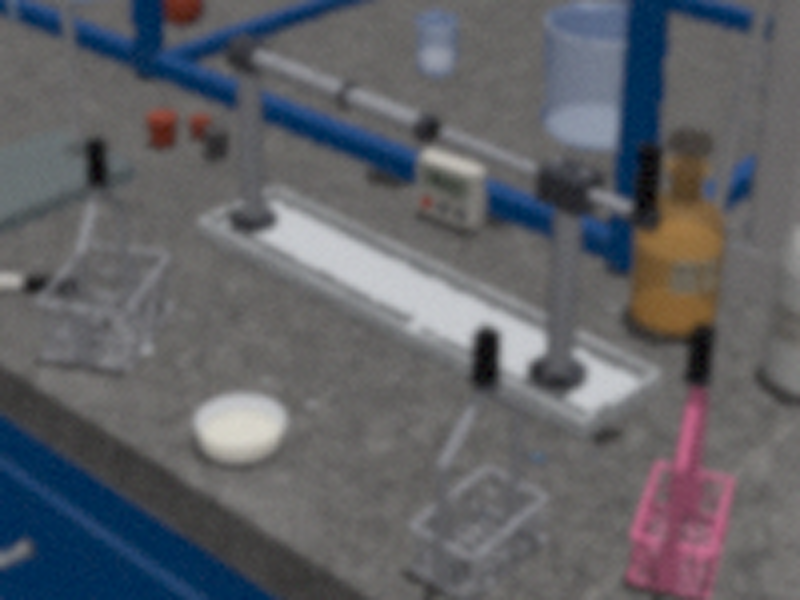

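View pics/sd1.png

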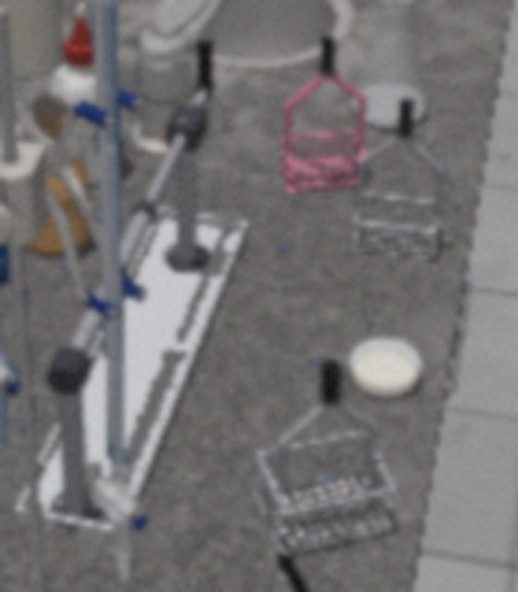

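The grips agree between the cameras, with the 14 mm difference coming from opposite faces. Left basket grip is about (419,155), right steel about (408,-217), pink about (497,-306), bolt grip about (596,-200). Next: the bar line, the basket yaws and sizes, and shelf clearance.

```bash
python3 - <<'E'
from h import *
s=np.load("scene.npy",allow_pickle=True).item(); d=np.load("side.npy",allow_pickle=True).item()
def at(im,u,v,z):
    o=-im["R"].T@im["t"]; r=im["R"].T@np.array([(u-im["cx"])/im["fx"],(v-im["cy"])/im["fy"],1]); return o+r*(z-o[2])/r[2]
S=lambda x,y,z:at(s,215+x/4-.5,165+y/4-.5,z).round(1)[:2]
D=lambda x,y,z:at(d,260+x/3.7-.5,145+y/3.7-.5,z).round(1)[:2]
print("bar scene",S(240,52,160),S(300,74,160),S(345,93,160),S(390,112,160),S(427,127,160),S(490,149,160),S(567,187,160),"rod out",S(610,200,160))
print("grip top scene",S(650,148,213),"side",D(205,42,213))
print("bar side",D(70,370,160),D(90,330,160),D(150,205,160),D(170,165,160),D(186,125,160))
print("tray scene corners",[S(*p,16) for p in((275,187),(200,218),(590,427),(658,375))])
print("tray side corners",[D(*p,16) for p in((170,212),(248,225),(128,515),(18,508))])
for n,f,z,c in(("L side",D,50,((260,455),(375,432),(395,490),(280,515))),("L scene",S,50,((78,248),(168,255),(128,318),(42,308))),("S scene",S,36,((490,468),(550,495),(475,555),(413,522))),("S side",D,36,((366,197),(435,200),(440,230),(360,222)))):
    q=np.array([f(*p,z) for p in c]); e=np.diff(np.vstack([q,q[:1]]),axis=0); print(n,q.mean(0).round(),np.linalg.norm(e,axis=1).round(),np.degrees(np.arctan2(e[:,1],e[:,0])).round())
for im in(s,d):
    P=cloud(im); m=(P[...,2]>170)&(P[...,2]<700)&(P[...,0]>560)&(P[...,0]<760)&(abs(P[...,1])<330)&(im["range_z"]>0)
    Q=P[m]; H,_,_=np.histogram2d(Q[:,0],Q[:,1],[np.arange(560,761,40),np.arange(-320,321,80)]); print(H.astype(int))
# tray fit
    m=(abs(P[...,2]-14)<9)&(im["color"].min(2)>150)&(P[...,0]>520)&(P[...,0]<700)&(abs(P[...,1])<260)
    print("tray rect",cv2.minAreaRect(P[m][:,:2].astype(np.float32)),m.sum())
E
```

```text
bar scene [614.2 208.5] [614.8 138.6] [611.6  85.6] [608.6  35.4] [607.1  -3.2] [609.3 -61.7] [ 597.7 -139.1] rod out [ 601.8 -172.2]
grip top scene [ 592.5 -205.6] side [ 601.8 -202.8]
bar side [617.9 200.2] [615.4 151.8] [608.7 -17.4] [605.5 -78.4] [ 605.8 -142.3]
tray scene corners [array([657.9, 216.1]), array([572.7, 220.3]), array([ 550.3, -203.6]), array([ 636.2, -202.3])]
tray side corners [array([ 634.2, -194.6]), array([ 555. , -191.4]), array([573.3, 205.7]), array([662.4, 218.1])]
L side [419. 156.] [99. 66. 97. 67.] [-152.  112.   29.  -65.]
L scene [414. 147.] [72. 95. 66. 91.] [ -56. -148.  121.   36.]
S scene [ 411. -221.] [45. 75. 47. 73.] [ -85. -179.   93.   -1.]
S side [ 410. -219.] [67. 48. 77. 41.] [-171.  103.    4.  -90.]
[[  0  88  30   0   0   0   0   0]
 [  0  10  26   0   1   0   9   1]
 [  0   0   0   0   0   0   0   0]
 [  0   0   0   0   0   0   0   0]
 [ 44   0 344 215  55  61  51  57]]
tray rect ((598.4715576171875, -50.03242492675781), (297.2344055175781, 74.66026306152344), 85.60891723632812) 16
[[ 0 36 33  0  0  0  0  0]
 [ 0 24 39  1 14  3 57  0]
 [ 0  0  0  0  0  0  0  0]
 [ 0  0  0  0  0  0  0  0]
 [23  0  9 15  0  0  0  0]]
tray rect ((607.2669677734375, 18.992919921875), (418.2349548339844, 88.15965270996094), 86.89849853515625) 562
```

The left basket's rim measures 97x67 mm (large) and the right's about 75x47 mm (small). The pink one is the decoy. The bar's own y axis points at 87°, with its origin at about (607,12), so the bolt grip is about 27 mm drawn. Shelf structure only begins beyond x = 720. I'm moving to the bolt.

```bash
cat >> h.py <<'E'
from scipy.spatial.transform import Rotation as Ro
def own(y,z=0,x=0):  # drip bar own -> world
    a=np.radians(-3); return np.array([607.5+x*np.cos(a)-y*np.sin(a),12+x*np.sin(a)+y*np.cos(a),z])
def plan(p,psi):  # shift and turn units from the present pose to a tool-down pose
    s=state(); R=Ro.from_quat(s["ee_rot"]); a=np.radians(psi)
    T=np.array([[-np.sin(a),np.cos(a),0],[np.cos(a),np.sin(a),0],[0,0,-1]]).T
    t=(R.inv()*Ro.from_matrix(T)).as_rotvec(degrees=True)/30
    print((R.inv().apply(np.array(p)-s["position"])/400).round(3),t.round(3))
E
python3 - <<'E'
from h import *
plan([300,380,300],75); plan([450,100,300],87); plan([596.5,-203,300],87)
E
```

```text
[-0.345 -0.276 -0.296] [-0.004 -0.001 -0.225]
[-0.952 -0.787 -0.295] [-0.004 -0.001 -0.625]
[-1.573 -1.355 -0.294] [-0.004 -0.001 -0.625]
```

Call:
apply_moves(
  series=[
    [[0, 0, -0.15, 0, 0, -0.1, 0], [-0.1, -0.08, -0.295, 0, 0, -0.225, 0], [-0.2, -0.165, -0.295, 0, 0, -0.35, 0], [-0.3, -0.25, -0.295, 0, 0, -0.5, 0], [-0.4, -0.33, -0.295, 0, 0, -0.625, 0], [-0.5, -0.415, -0.295, 0, 0, -0.625, 0], [-0.6, -0.495, -0.295, 0, 0, -0.625, 0], [-0.7, -0.58, -0.295, 0, 0, -0.625, 0], [-0.8, -0.66, -0.295, 0, 0, -0.625, 0], [-0.9, -0.745, -0.295, 0, 0, -0.625, 0], [-0.952, -0.787, -0.295, 0, 0, -0.625, 0], [-0.952, -0.787, -0.295, 0, 0, -0.625, 0]],
  ],
)

```text
t: 1.6
position: [450.3, 99.0, 299.9]
ee_rot: [0.028, 1.0, -0.0, -0.001]
contact_force: [0.5, 0.2, -0.4]
width: 47.0
gripper_force: 0.0
```

```bash
python3 - <<'E'
from h import *
print(state()["position"],state()["width"],state()["q"].round(2))
plan([596.5,-203,290],87)
E
```

```text
[450.34919834  99.03023994 299.93670646] 46.95634968931749 [ 0.03 -0.11  1.63  0.    1.62 -1.49]
[-0.407 -0.733  0.024] [-0.    -0.003 -0.007]
```

Call:
apply_moves(
  series=[
    [[-0.05, -0.09, 0.024, 0, 0, 0, 0], [-0.12, -0.21, 0.024, 0, 0, 0, 0], [-0.18, -0.33, 0.024, 0, 0, 0, 0], [-0.24, -0.44, 0.024, 0, 0, 0, 0], [-0.31, -0.55, 0.024, 0, 0, 0, 0], [-0.37, -0.66, 0.024, 0, 0, 0, 0], [-0.407, -0.733, 0.024, 0, 0, 0, 0], [-0.407, -0.733, 0.024, 0, 0, 0, 0]],
  ],
)

```text
t: 2.6
position: [597.5, -201.2, 289.7]
ee_rot: [0.027, 1.0, 0.001, -0.001]
contact_force: [-0.1, 0.0, 0.4]
width: 46.9
gripper_force: 0.0
```

```bash
python3 - <<'E'
from h import *
print(state()["position"])
im=get_image("wrist"); np.save("w.npy",im,allow_pickle=True); save("w1.png",im,s=1.25)
P=cloud(im)
m=(P[...,2]>195)&(P[...,2]<222)&(abs(P[...,0]-596)<40)&(abs(P[...,1]+203)<40)
print(P[m].mean(0),np.percentile(P[m],[5,95],0),m.sum())
m=(P[...,2]>162)&(P[...,2]<172)&(P[...,1]>-100)&(P[...,1]<200)
print(m.sum(),np.polyfit(P[m][:,1],P[m][:,0],1) if m.sum()>20 else 0)
plan([596.5,-203,194],87)
E
```

```text
[ 597.51103643 -201.21899008  289.71330889]
[ 598.44879035 -201.22662833  209.79879731] [[ 593.14226905 -207.34910147  199.29495962]
 [ 605.11072211 -194.94737918  212.77712859]] 237
2458 [4.01401091e-02 6.08004306e+02]
[ 0.001 -0.008  0.24 ] [ 0.003 -0.003 -0.   ]
```

View pics/w1.png

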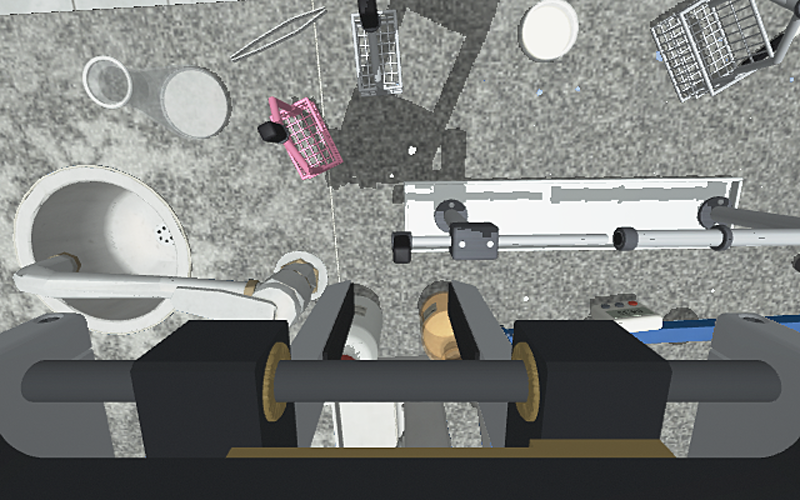

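The wrist view shows the bolt grip at (402,247), the guide at (475,240), both collars, and the steel and pink baskets. Before I lower, I'll check for bottles along the bolt's sweep and refine the bar frame.

```bash
python3 - <<'E'
from h import *
w=np.load("w.npy",allow_pickle=True).item(); s=np.load("scene.npy",allow_pickle=True).item()
for im in(w,s):
    P=cloud(im); m=(P[...,2]>140)&(P[...,2]<235)&(P[...,0]>560)&(P[...,0]<720)&(P[...,1]<-150)&(P[...,1]>-360)&(im["range_z"]>0)
    Q=P[m]; H,a,b=np.histogram2d(Q[:,0],Q[:,1],[np.arange(560,721,20),np.arange(-360,-149,15)]); print(H.astype(int))
P=cloud(w)
line=lambda q: q[:,0]-(608+.04*q[:,1])
m=(abs(P[...,0]-608-.04*P[...,1])<14)&(P[...,2]>168.9)&(P[...,2]<173)&(P[...,1]>-60)
h,e=np.histogram(P[m][:,1],np.arange(-60,230,4)); print([(int(x),int(c)) for x,c in zip(e,h) if c>3])
m=(abs(P[...,0]-608-.04*P[...,1])<14)&(P[...,2]>172)&(P[...,2]<176)&(P[...,1]<-60)&(P[...,1]>-190); print(np.percentile(P[m],[2,98],0))
m=(P[...,2]>165)&(P[...,2]<169.5)&(P[...,1]>-60)&(P[...,1]<180); Q=P[m]; Q=Q[Q[:,2]>166.5]; print(len(Q),np.polyfit(Q[:,1],Q[:,0],1))
E
```

```text
[[  0   0   0   0   0   0   0   0   0   0   0   0   0   0]
 [  0   0   0   0   0   0   0   0   0   1 269  78  50 155]
 [  0   0   0   0   0   0   0   0   0   4  84  54  58 166]
 [  0   0   0   0   0   0   0   0   0   0   0   0   0   0]
 [  0   0   0   0   0   0   0   0   0   0   0   0   0   0]
 [  0   0   0   0   0   0   0   0   0   0   0   0   0   0]
 [  0   0   0   0   0   0   0   0   0   0   0   0   0   0]
 [  0   0   0   0   0   0   0   0   0   0   0   0   0   0]]
[[  0   0   0   0   0   0   0   0   0   0   0   0   0   0]
 [  0   0   0   0   0   0   0   0   0  12 123  12  17  56]
 [  0   0   0   0   0   0   0   0   0   3  10   2   3  21]
 [  0   0   0   0   0   0   0   0   0   0   0   0   0   0]
 [  0   0   0   0   0   0   0   0   0   0   0   0   0   0]
 [  0   0   0   0   0   0   0   0   0   0   0   0   0   0]
 [  0   0   0   0   0   0   0   0   0   0   0   0   0   0]
 [  0   0   0   0   0   1   2   0   0   0   0   0   0   4]]
[(-8, 28), (-4, 28), (0, 22), (76, 19), (80, 40), (84, 4)]
[[ 589.49690846 -156.11984229  172.08401414]
 [ 615.71673507 -119.69373059  174.8887303 ]]
769 [4.37005417e-02 6.08229624e+02]
```

```bash
sed -i 's/np.radians(-3); return np.array(\[607.5/np.radians(-2.5); return np.array([608.7/; s/,12+x/,11.5+x/' h.py; python3 - <<'E'
from h import *
print(own(-212.7),own(-308))
plan([599.2,-201.2,194],87.5)
E
```

```text
[ 599.42215631 -200.99755673    0.        ] [ 595.26522869 -296.20685225    0.        ]
[-0.006 -0.003  0.24 ] [ 0.003 -0.003 -0.017]
```

Call:
apply_moves(
  series=[
    [[-0.006, -0.003, 0.06, 0, 0, -0.017, 0], [-0.006, -0.003, 0.12, 0, 0, -0.017, 0], [-0.006, -0.003, 0.18, 0, 0, -0.017, 0], [-0.006, -0.003, 0.22, 0, 0, -0.017, 0], [-0.006, -0.003, 0.24, 0, 0, -0.017, 0], [-0.006, -0.003, 0.24, 0, 0, -0.017, -1], [-0.006, -0.003, 0.24, 0, 0, -0.017, -1], [-0.006, -0.003, 0.24, 0, 0, -0.017, -1], [-0.006, -0.003, 0.24, 0, 0, -0.017, -1]],
  ],
  squeeze=25,
)

```text
t: 3.78
position: [600.0, -202.5, 195.7]
ee_rot: [0.022, 1.0, -0.0, 0.0]
contact_force: [0.5, 0.3, -0.0]
width: 10.3
gripper_force: 0.0
```

```bash
python3 - <<'E'
from h import *
s=state();print(s["position"],s["width"],s["gripper_force"])
p=s["position"]; plan(p+own(-309)-own(-212.7),87.5)
E
```

```text
[ 599.95966972 -202.47917266  195.68178128] 10.305154170554903 0.0
[-0.    -0.241  0.   ] [-0.001  0.002 -0.   ]
```

The width is 10.3 mm, under the 14 mm grip, with no force, so the grasp may have missed. I'll look.

```bash
python3 - <<'E'
from h import *
s=state();print(s["position"],s["width"],s["gripper_force"])
im=get_image("wrist"); save("w2.png",im,s=1.25)
P=cloud(im); m=(P[...,2]>176)&(P[...,2]<222)&(P[...,0]>570)&(P[...,0]<630)&(P[...,1]<-150)&(P[...,1]>-290)&(im["range_z"]>0)
Q=P[m]; H,a,b=np.histogram2d(Q[:,0],Q[:,1],[np.arange(570,631,6),np.arange(-260,-160,8)]); print(H.astype(int))
E
```

```text
[ 599.95966972 -202.47917266  195.68178128] 10.305154170554903 0.0
[[  0   0   0   0   0   0   0   0   0   0   0   0]
 [  0   0   0   0   0   0   0   0   0   0   0   0]
 [  0   0   0   0   0   0   0   0   0   0   0   0]
 [  0   0   0   0   0   6  88 186  16   0   0   0]
 [  0   0   0   0   0   0  85  98  22   0   0   0]
 [  0   0   0   0   0   0  56  78   0   0   0   0]
 [  0   0   0   0   0   0   1   3   0   0   0   0]
 [  0   0   0   0   0   0   0   0   0   0   0   0]
 [  0   0   0   0   0   0   0   0   0   0   0   0]
 [  0   0   0   0   0   0   0   0   0   0   0   0]]
```

View pics/w2.png

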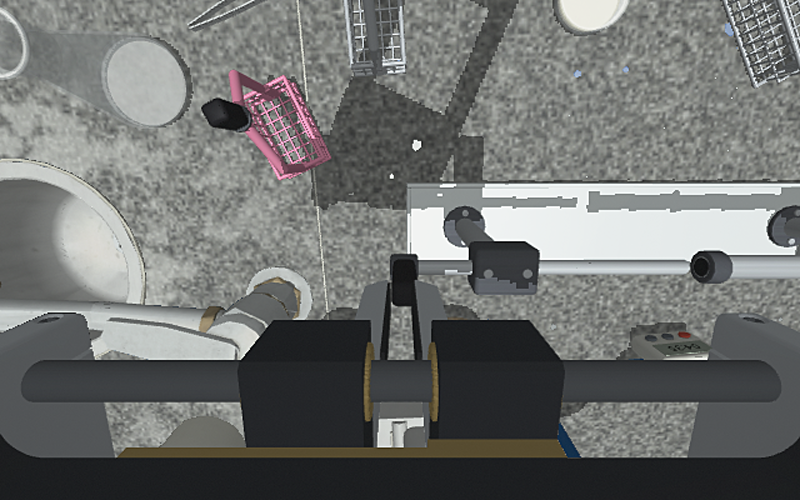

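The wrist view shows the grip at (403,280), apparently just in front of the closed fingers rather than between them. I'll measure the fingertips in the same cloud.

```bash
python3 - <<'E'
from h import *
im=get_image("wrist"); np.save("w.npy",im,allow_pickle=True); save("w3.png",im,(270,180,370,280),6)
P=cloud(im)
for v in range(200,275,6):
    print(v,[(u,*P[v,u].round().astype(int)) for u in (296,303,310,317,322,327,334,341,348)])
s=state();print(s["position"],s["width"],s["gripper_force"])
E
```

```text
200 [(296, np.int64(625), np.int64(-237), np.int64(-1)), (303, np.int64(626), np.int64(-228), np.int64(-2)), (310, np.int64(626), np.int64(-218), np.int64(-1)), (317, np.int64(627), np.int64(-209), np.int64(-2)), (322, np.int64(627), np.int64(-202), np.int64(-2)), (327, np.int64(623), np.int64(-196), np.int64(15)), (334, np.int64(627), np.int64(-186), np.int64(3)), (341, np.int64(627), np.int64(-177), np.int64(3)), (348, np.int64(628), np.int64(-167), np.int64(1))]
206 [(296, np.int64(634), np.int64(-238), np.int64(-2)), (303, np.int64(634), np.int64(-228), np.int64(-2)), (310, np.int64(635), np.int64(-219), np.int64(-2)), (317, np.int64(592), np.int64(-206), np.int64(164)), (322, np.int64(593), np.int64(-202), np.int64(163)), (327, np.int64(592), np.int64(-198), np.int64(165)), (334, np.int64(635), np.int64(-186), np.int64(3)), (341, np.int64(635), np.int64(-177), np.int64(3)), (348, np.int64(636), np.int64(-168), np.int64(4))]
212 [(296, np.int64(642), np.int64(-238), np.int64(1)), (303, np.int64(643), np.int64(-229), np.int64(-3)), (310, np.int64(643), np.int64(-219), np.int64(-2)
[... 4481 characters left out ...]
4, np.int64(590), np.int64(-197), np.int64(276)), (341, np.int64(566), np.int64(-197), np.int64(326)), (348, np.int64(566), np.int64(-195), np.int64(327))]
272 [(296, np.int64(566), np.int64(-208), np.int64(328)), (303, np.int64(570), np.int64(-207), np.int64(322)), (310, np.int64(591), np.int64(-207), np.int64(279)), (317, np.int64(732), np.int64(-214), np.int64(-1)), (322, np.int64(732), np.int64(-207), np.int64(0)), (327, np.int64(601), np.int64(-200), np.int64(260)), (334, np.int64(590), np.int64(-197), np.int64(282)), (341, np.int64(567), np.int64(-197), np.int64(328)), (348, np.int64(567), np.int64(-195), np.int64(329))]
[ 599.78782376 -202.34041621  195.34667434] 2.783341081335512 0.0
```

View pics/w3.png

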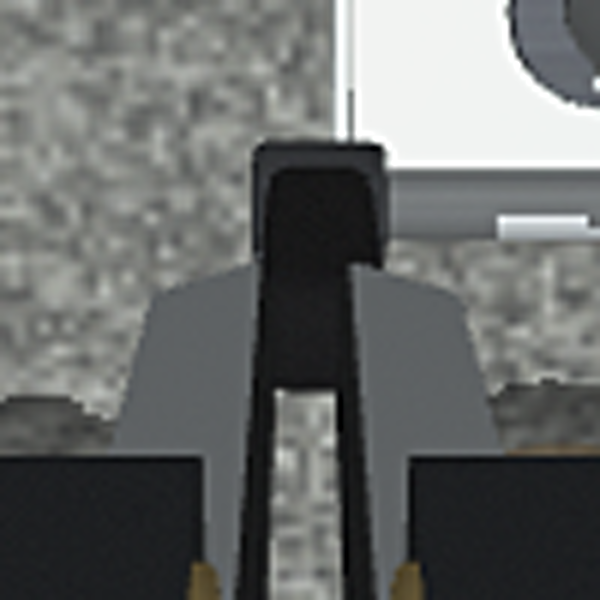

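The fingers end at z ≈ 218 in the cloud, above the grip top at 213, while the reported TCP would put the tips at 185. I'll check that against the start image and a fresh side and scene view before descending further.

```bash
python3 - <<'E'
from h import *
s0=np.load("scene.npy",allow_pickle=True).item()
P=cloud(s0); m=(s0["range_z"]>0)&(abs(P[...,0]-213)<90)&(abs(P[...,1]-534)<90)&(P[...,2]>60)
Q=P[m]; print("start",len(Q),np.percentile(Q,[0,1,5,25],0).round(),proj(s0,[213,534,171]))
h,e=np.histogram(Q[:,2],np.arange(60,400,15)); print(h)
for n in("scene","side"):
    im=get_image(n); np.save(n+"1.npy",im,allow_pickle=True)
    P=cloud(im); m=(im["range_z"]>0)&(abs(P[...,0]-600)<25)&(abs(P[...,1]+203)<30)&(P[...,2]>150)&(P[...,2]<300)
    ys,xs=np.where(m); print(n,xs.min(),xs.max(),ys.min(),ys.max(),proj(im,[600,-202,185]),proj(im,[600,-202,213]))
    for z in range(160,300,8):
        k=m&(abs(P[...,2]-z)<4)
        if k.sum()>1: print(z,k.sum(),P[k].min(0).round()[:2],P[k].max(0).round()[:2])
u,v=proj(s:=np.load("scene1.npy",allow_pickle=True).item(),[600,-202,200]); u=int(u);v=int(v)
save("s4.png",s,(u-50,v-45,u+50,v+30),8)
E
```

```text
start 2804 [[123. 444. 201.]
 [149. 446. 213.]
 [163. 453. 252.]
 [183. 480. 341.]] (np.float64(108.20104332059847), np.float64(182.03441054035738))
[  0   0   0   0   0   0   0   0   0  20  44  43  47  40  39  29 145 156
 244 102  91 151]
scene 366 386 169 223 (np.float64(376.5899700191069), np.float64(209.81962630834755)) (np.float64(377.4480384081632), np.float64(200.21372441655143))
160 44 [ 587. -211.] [ 603. -173.]
168 18 [ 590. -210.] [ 600. -197.]
176 17 [ 589. -209.] [ 605. -196.]
184 20 [ 589. -210.] [ 604. -195.]
192 15 [ 590. -210.] [ 601. -196.]
200 17 [ 589. -209.] [ 600. -196.]
208 23 [ 590. -209.] [ 606. -197.]
216 11 [ 587. -209.] [ 605. -199.]
224 29 [ 587. -217.] [ 605. -190.]
232 35 [ 586. -219.] [ 605. -190.]
240 37 [ 586. -218.] [ 605. -190.]
248 36 [ 585. -219.] [ 602. -189.]
256 38 [ 586. -218.] [ 607. -191.]
264 38 [ 585. -218.] [ 604. -190.]
272 37 [ 585. -217.] [ 603. -189.]
280 40 [ 585. -218.] [ 605. -189.]
288 39 [ 586. -218.] [ 608. -191.]
296 40 [ 584. -219.] [ 605. -190.]
side 313 319 142 172 (np.float64(315.30931077558785), np.float64(162.94046330049804)) (np.float64(315.359988605621), np.float64(156.0424743673335))
160 9 [ 592. -208.] [ 607. -184.]
168 15 [ 591. -199.] [ 607. -175.]
176 8 [ 592. -200.] [ 607. -191.]
184 9 [ 592. -202.] [ 608. -189.]
192 12 [ 592. -198.] [ 607. -184.]
200 9 [ 593. -202.] [ 608. -187.]
208 14 [ 592. -202.] [ 608. -189.]
216 6 [ 594. -203.] [ 603. -192.]
224 7 [ 590. -202.] [ 606. -193.]
232 12 [ 588. -210.] [ 606. -187.]
240 15 [ 590. -213.] [ 606. -188.]
248 13 [ 589. -214.] [ 606. -181.]
256 14 [ 589. -210.] [ 608. -185.]
264 16 [ 589. -209.] [ 606. -184.]
272 8 [ 590. -195.] [ 606. -189.]
280 2 [ 591. -186.] [ 601. -184.]
```

View pics/s4.png

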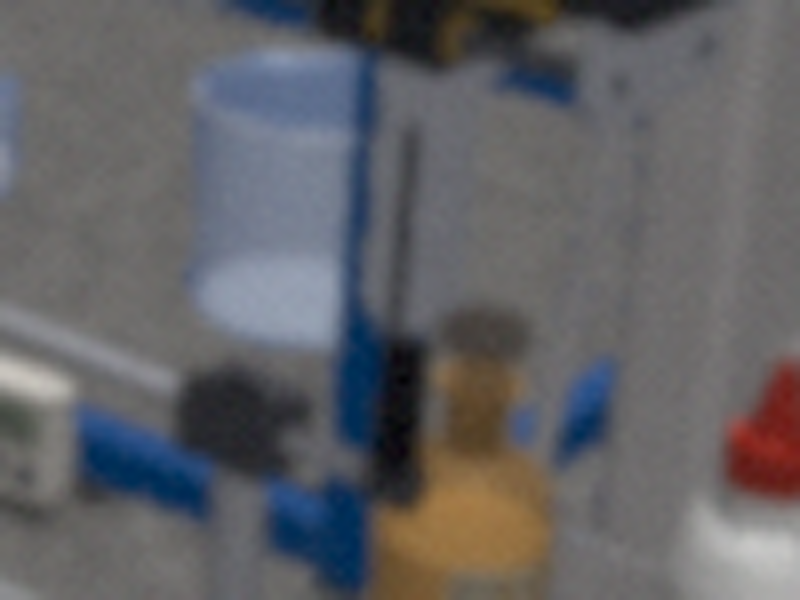

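All three cameras, and the start image too, put the fingertips about 32 mm higher than the reported TCP implies. So the reported z runs about 32 mm low compared with the real tool. I'll apply that correction: open, go 31 mm lower, and close again.

Call:
apply_moves(
  series=[
    [[0, 0, 0, 0, 0, 0, 0], [0, 0, 0, 0, 0, 0, 0], [0, 0, 0, 0, 0, 0, 0], [0, 0, 0, 0, 0, 0, 0], [0, 0, 0.03, 0, 0, 0, 0], [0, 0, 0.05, 0, 0, 0, 0], [0, 0, 0.07, 0, 0, 0, 0], [0, 0, 0.078, 0, 0, 0, 0], [0, 0, 0.078, 0, 0, 0, -1], [0, 0, 0.078, 0, 0, 0, -1], [0, 0, 0.078, 0, 0, 0, -1], [0, 0, 0.078, 0, 0, 0, -1], [0, 0, 0.078, 0, 0, 0, -1]],
  ],
  squeeze=25,
)

```text
t: 5.6
position: [599.9, -201.9, 164.3]
ee_rot: [0.022, 1.0, 0.0, 0.0]
contact_force: [-1.4, 1.4, 1.5]
width: 13.7
gripper_force: 25.0
```

```bash
cat >> h.py <<'E'
DZ=32  # real height above the reported one, seen in all cameras
E
python3 - <<'E'
from h import *
s=state();print(s["position"],s["width"],s["gripper_force"],s["contact_force"])
im=get_image("wrist"); P=cloud(im)
for v in range(206,262,6): print(v,[tuple(int(a) for a in P[v,u]) for u in (296,306,317,322,334,344)])
p=s["position"]; plan(p+own(-309)-own(-212.7),87.5)
E
```

```text
[ 599.91066475 -201.94783658  164.2843455 ] 13.690726992164675 25.00029891729355 [-1.35708814  1.41157134  1.46152833]
206 [(625, -234, 0), (626, -221, 0), (626, -207, 0), (627, -201, 0), (627, -186, 0), (627, -174, 3)]
212 [(633, -234, -1), (634, -222, -1), (634, -208, 0), (635, -202, -1), (634, -187, 2), (635, -174, 3)]
218 [(641, -235, 0), (641, -222, -1), (592, -204, 164), (592, -201, 165), (641, -187, 5), (642, -175, 4)]
224 [(649, -235, -1), (589, -211, 186), (593, -204, 176), (593, -201, 176), (597, -193, 163), (598, -186, 163)]
230 [(589, -216, 197), (589, -210, 198), (593, -204, 188), (593, -201, 189), (591, -194, 193), (590, -188, 198)]
236 [(589, -215, 207), (591, -210, 202), (592, -204, 199), (593, -201, 198), (591, -194, 204), (590, -189, 207)]
242 [(589, -215, 216), (591, -210, 212), (593, -204, 208), (593, -201, 209), (591, -195, 214), (532, -200, 365)]
248 [(589, -214, 224), (591, -209, 221), (595, -204, 211), (595, -201, 212), (592, -195, 220), (590, -190, 224)]
254 [(589, -214, 231), (591, -209, 228), (598, -204, 211), (598, -201, 212), (595, -195, 221), (590, -191, 232)]
260 [(589, -213, 238), (593, -209, 231), (601, -204, 212), (602, -202, 210), (598, -195, 220), (590, -191, 239)]
[ 0.    -0.241 -0.   ] [0.    0.001 0.   ]
```

The bolt grip is now held at 13.7 mm with 25 N. Drawing the bolt.

Call:
apply_moves(
  series=[
    [[0, -0.03, 0, 0, 0, 0, -1], [0, -0.06, 0, 0, 0, 0, -1], [0, -0.09, 0, 0, 0, 0, -1], [0, -0.12, 0, 0, 0, 0, -1], [0, -0.15, 0, 0, 0, 0, -1], [0, -0.18, 0, 0, 0, 0, -1], [0, -0.21, 0, 0, 0, 0, -1], [0, -0.23, 0, 0, 0, 0, -1], [0, -0.243, 0, 0, 0, 0, -1], [0, -0.243, 0, 0, 0, 0, -1], [0, -0.243, 0, 0, 0, 0, -1]],
  ],
)

```text
t: 7.02
position: [596.0, -294.6, 164.2]
ee_rot: [0.021, 1.0, 0.004, -0.0]
contact_force: [0.3, 11.0, 8.7]
width: 13.5
gripper_force: 25.0
```

```bash
python3 - <<'E'
from h import *
s=state();print(s["position"],s["width"],s["gripper_force"],s["contact_force"])
E
```

```text
[ 595.95126989 -294.59051305  164.20572441] 13.47006781051546 25.030826926231384 [ 0.3308834  11.04229799  8.72827853]
```

The bolt is against its stop (11 N). Release, rise, and move toward the large basket.

Call:
apply_moves(
  series=[
    [[0, 0.005, 0, 0, 0, 0, 0], [0, 0.01, 0, 0, 0, 0, 0], [0, 0.01, 0, 0, 0, 0, 0], [0, 0.01, 0, 0, 0, 0, 0], [0, 0.01, -0.08, 0, 0, 0, 0], [0, 0.01, -0.2, 0, 0, 0, 0], [0, 0.01, -0.3, 0, 0, 0, 0], [0.07, 0.12, -0.33, 0, 0, 0, 0], [0.14, 0.26, -0.33, 0, 0, 0, 0], [0.2, 0.4, -0.33, 0, 0, 0, 0], [0.26, 0.54, -0.33, 0, 0, 0, 0], [0.32, 0.68, -0.33, 0, 0, 0, 0], [0.38, 0.82, -0.33, 0, 0, 0, 0], [0.44, 0.94, -0.33, 0, 0, 0, 0], [0.5, 0.98, -0.33, 0, 0, 0, 0], [0.5, 0.98, -0.33, 0, 0, 0, 0]],
  ],
)

```text
t: 9.02
position: [411.9, 101.9, 296.2]
ee_rot: [0.02, 1.0, -0.0, 0.001]
contact_force: [1.1, 0.0, 0.2]
width: 47.3
gripper_force: 0.0
```

```bash
python3 - <<'E'
from h import *
s=state();print(s["position"],s["width"],s["contact_force"])
im=get_image("wrist"); np.save("w.npy",im,allow_pickle=True)
P=cloud(im); C=im["color"]
m=(P[...,2]>120)&(P[...,2]<175)&(C.max(2)<70)&(P[...,0]>330)&(P[...,0]<500)&(P[...,1]>60)&(P[...,1]<240)&(im["range_z"]>0)
Q=P[m]; print("grip",len(Q), np.percentile(Q,[3,50,97],0).round(1)); T=Q[Q[:,2]>160]; print("top",len(T),cv2.minAreaRect(T[:,:2].astype(np.float32)) if len(T)>5 else 0)
m=(P[...,2]>44)&(P[...,2]<56)&(P[...,0]>330)&(P[...,0]<500)&(P[...,1]>60)&(P[...,1]<250)
Q=P[m]; print("rim",len(Q),cv2.minAreaRect(Q[:,:2].astype(np.float32)))
plan([419,155,s["position"][2]],120)
E
```

```text
[411.90622924 101.92815353 296.22528305] 47.264693662636176 [1.12047495 0.00872386 0.17746662]
grip 163 [[412.6 147.  129.3]
 [416.2 152.8 159.9]
 [426.8 160.6 163.9]]
top 81 ((420.46600341796875, 154.57757568359375), (12.996915817260742, 13.071680068969727), 29.644760131835938)
rim 575 ((420.41925048828125, 154.9405517578125), (96.22261810302734, 71.81692504882812), 28.58299446105957)
[-0.01   0.135 -0.   ] [-0.002  0.003 -1.081]
```

Wrist data confirms the large basket: rim 96.2 x 71.8 mm at (420.4,154.8), yaw 29°, top 164.

```bash
python3 - <<'E'
from h import *
plan([420.4,154.7,144-DZ],119)
E
```

```text
[-0.013  0.135  0.46 ] [-0.002  0.003 -1.048]
```

Call:
apply_moves(
  series=[
    [[0, 0.05, 0, 0, 0, -0.3, 0], [-0.013, 0.1, 0, 0, 0, -0.6, 0], [-0.013, 0.135, 0.05, 0, 0, -0.9, 0], [-0.013, 0.135, 0.15, 0, 0, -1, 0], [-0.013, 0.135, 0.25, 0, 0, -1, 0], [-0.013, 0.135, 0.33, 0, 0, -1, 0], [-0.013, 0.135, 0.39, 0, 0, -1, 0], [-0.013, 0.135, 0.43, 0, 0, -1, 0], [-0.013, 0.135, 0.46, 0, 0, -1, 0], [-0.013, 0.135, 0.46, 0, 0, -1, -1], [-0.013, 0.135, 0.46, 0, 0, -1, -1], [-0.013, 0.135, 0.46, 0, 0, -1, -1], [-0.013, 0.135, 0.46, 0, 0, -1, -1], [-0.013, 0.135, 0.46, 0, 0, -1, -1]],
  ],
  squeeze=25,
)

```text
t: 10.82
position: [420.9, 155.0, 112.6]
ee_rot: [-0.238, 0.971, -0.0, 0.001]
contact_force: [-0.1, 0.1, 2.9]
width: 14.0
gripper_force: 25.0
```

```bash
python3 - <<'E'
from h import *
s=state();print(s["position"],s["width"],s["gripper_force"],s["contact_force"])
print("gap",own(-75)); 
plan([420,155,350],119); plan(own(-75,350),87.5)
E
```

```text
[420.90905447 154.9706034  112.60267366] 14.009809592259058 25.000235438346863 [-0.06847157  0.14962526  2.93985192]
gap [605.42854595 -63.42861662   0.        ]
[ 0.001  0.001 -0.593] [-0.001  0.003 -0.05 ]
[-0.158 -0.698 -0.593] [-0.     0.003  1.   ]
```

Call:
apply_moves(
  series=[
    [[0, 0, -0.04, 0, 0, 0, -1], [0, 0, -0.12, 0, 0, 0, -1], [0, 0, -0.22, 0, 0, 0, -1], [0, 0, -0.33, 0, 0, 0, -1], [0, 0, -0.44, 0, 0, 0, -1], [0, 0, -0.54, 0, 0, 0, -1], [-0.01, -0.05, -0.593, 0, 0, 0.1, -1], [-0.03, -0.12, -0.593, 0, 0, 0.2, -1], [-0.05, -0.2, -0.593, 0, 0, 0.3, -1], [-0.07, -0.28, -0.593, 0, 0, 0.45, -1], [-0.09, -0.36, -0.593, 0, 0, 0.6, -1], [-0.1, -0.44, -0.593, 0, 0, 0.75, -1], [-0.12, -0.52, -0.593, 0, 0, 0.9, -1], [-0.14, -0.6, -0.593, 0, 0, 1, -1], [-0.15, -0.66, -0.593, 0, 0, 1, -1], [-0.158, -0.69, -0.593, 0, 0, 1, -1], [-0.158, -0.698, -0.593, 0, 0, 1, -1], [-0.158, -0.698, -0.593, 0, 0, 1, -1]],
  ],
)

```text
t: 13.08
position: [604.8, -63.1, 349.2]
ee_rot: [0.022, 1.0, 0.0, -0.0]
contact_force: [-0.7, 0.4, -2.3]
width: 13.7
gripper_force: 25.0
```

```bash
python3 - <<'E'
from h import *
s=state();print(s["position"],s["width"],s["gripper_force"],s["contact_force"])
im=get_image("wrist"); save("w5.png",im,s=1.25)
P=cloud(im); a=np.radians(2.5); Y=(P[...,1]-11.5)*np.cos(a)+(P[...,0]-608.7)*np.sin(a)
m=(im["range_z"]>0)&(P[...,2]>80)&(P[...,2]<290)&(abs(P[...,0]-605)<80)&(abs(P[...,1]+63)<60)
for z in range(80,290,15):
    k=m&(abs(P[...,2]-z)<7.5)
    if k.sum(): print(z,k.sum(),P[k].min(0).round()[:2],P[k].max(0).round()[:2])
plan(own(-75,183),87.5)
E
```

```text
[604.83681334 -63.13022642 349.18835744] 13.672416936350315 24.999377131462097 [-0.654683    0.42067329 -2.25189595]
140 1 [ 618. -119.] [ 618. -119.]
155 42 [ 588. -123.] [619.  -3.]
170 200 [ 588. -123.] [618.  -3.]
230 151 [556. -97.] [640. -30.]
245 1612 [ 556. -100.] [644. -27.]
260 384 [557. -99.] [641. -28.]
275 46 [557. -98.] [641. -29.]
[-0.002 -0.001  0.416] [ 0.001 -0.     0.001]
```

View pics/w5.png

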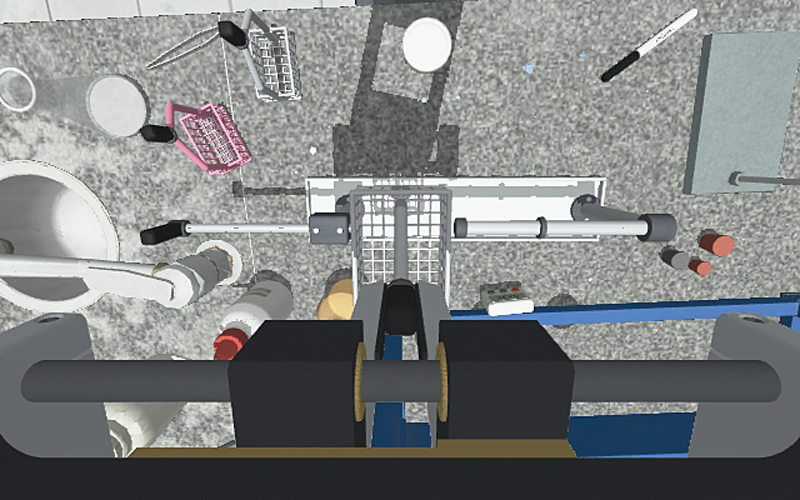

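The wrist view shows the large basket over the open gap between the guide (330,228) and bar end (460,228). The basket spans y −98 to −28, its underside is at 237, and it is aligned. Lowering, then moving along the bar.

Call:
apply_moves(
  series=[
    [[-0.002, -0.001, 0.05, 0, 0, 0, -1], [-0.002, -0.001, 0.12, 0, 0, 0, -1], [-0.002, -0.001, 0.19, 0, 0, 0, -1], [-0.002, -0.001, 0.26, 0, 0, 0, -1], [-0.002, -0.001, 0.33, 0, 0, 0, -1], [-0.002, -0.001, 0.39, 0, 0, 0, -1], [-0.002, -0.001, 0.414, 0, 0, 0, -1], [-0.002, -0.001, 0.414, 0, 0, 0, -1], [-0.002, 0.03, 0.414, 0, 0, 0, -1], [-0.002, 0.09, 0.414, 0, 0, 0, -1], [-0.002, 0.16, 0.414, 0, 0, 0, -1], [-0.002, 0.23, 0.414, 0, 0, 0, -1], [-0.002, 0.3, 0.414, 0, 0, 0, -1], [-0.002, 0.37, 0.414, 0, 0, 0, -1], [-0.002, 0.43, 0.414, 0, 0, 0, -1], [-0.002, 0.465, 0.414, 0, 0, 0, -1], [-0.002, 0.474, 0.414, 0, 0, 0, -1], [-0.002, 0.474, 0.414, 0, 0, 0, -1]],
  ],
)

```text
t: 15.38
position: [614.5, 125.4, 183.7]
ee_rot: [0.022, 1.0, -0.0, 0.0]
contact_force: [0.3, 0.0, -2.7]
width: 13.8
gripper_force: 25.0
```

```bash
python3 - <<'E'
from h import *
s=state();print(s["position"],s["width"],s["contact_force"],own(115))
im=get_image("side"); P=cloud(im); C=im["color"]
m=(P[...,2]>180)&(P[...,2]<260)&(abs(P[...,0]-613)<60)&(abs(P[...,1]-126)<50)&(im["range_z"]>0)
print(m.sum())
plan(own(115,163.6),87.5)
E
```

```text
[614.45641182 125.42837633 183.7414284 ] 13.824077410613127 [ 0.28543961  0.00784021 -2.7398521 ] [613.71622955 126.39054548   0.        ]
75
[0.002 0.003 0.05 ] [-0.001  0.001 -0.001]
```

Force is still −2.7 N, just the basket's weight. Lower until the bar takes the weight, then release.

Call:
apply_moves(
  series=[
    [[0.001, 0, 0.02, 0, 0, 0, -1], [0.001, 0, 0.035, 0, 0, 0, -1], [0.001, 0, 0.044, 0, 0, 0, -1], [0.001, 0, 0.05, 0, 0, 0, -1], [0.001, 0, 0.05, 0, 0, 0, -1], [0.001, 0, 0.05, 0, 0, 0, -1]],
  ],
)

```text
t: 16.18
position: [613.9, 125.4, 163.7]
ee_rot: [0.022, 1.0, -0.0, 0.0]
contact_force: [-1.2, -1.0, -1.3]
width: 13.7
gripper_force: 25.0
```

```bash
python3 - <<'E'
from h import *
s=state();print(s["position"],s["width"],s["contact_force"],s["ft_torque"])
E
```

```text
[613.88047217 125.44321773 163.69001002] 13.713990339113689 [-1.17938327 -0.99615877 -1.34281205] [-0.2020592   0.2413427  -0.00586261]
```

Call:
apply_moves(
  series=[
    [[0, 0, 0.002, 0, 0, 0, -0.5], [0, 0, 0.002, 0, 0, 0, 0], [0, 0, 0.002, 0, 0, 0, 0], [0, 0, 0.002, 0, 0, 0, 0], [0, 0, 0.002, 0, 0, 0, 0], [0, 0, -0.03, 0, 0, 0, 0], [0, 0, -0.1, 0, 0, 0, 0], [0, 0, -0.2, 0, 0, 0, 0], [0, 0, -0.3, 0, 0, 0, 0], [0, 0, -0.36, 0, 0, 0, 0], [0, 0, -0.36, 0, 0, 0, 0]],
  ],
)

```text
t: 17.55
position: [615.6, 125.8, 311.4]
ee_rot: [0.022, 1.0, 0.0, 0.004]
contact_force: [-0.5, -0.1, -0.5]
width: 46.9
gripper_force: 0.0
```

```bash
python3 - <<'E'
from h import *
s=state();print(s["position"],s["width"],s["contact_force"])
im=get_image("wrist"); np.save("w.npy",im,allow_pickle=True)
P=cloud(im); C=im["color"]
m=(P[...,2]>180)&(P[...,2]<230)&(C.max(2)<70)&(abs(P[...,0]-613)<40)&(abs(P[...,1]-126)<50)&(im["range_z"]>0)
Q=P[m]; print(len(Q),np.percentile(Q,[3,50,97],0).round(1)); T=Q[Q[:,2]>Q[:,2].max()-5]; print(cv2.minAreaRect(T[:,:2].astype(np.float32)),own(115))
plan([408,-217,300],93)
E
```

```text
[615.55852501 125.8444442  311.44986645] 46.8579334606889 [-0.51810583 -0.05092406 -0.50318215]
179 [[606.5 118.6 180.4]
 [608.3 125.1 211.8]
 [619.7 131.1 214.4]]
((613.7636108398438, 124.82769775390625), (12.196014404296875, 12.60254955291748), 87.64997100830078) [613.71622955 126.39054548   0.        ]
[ 0.478 -0.879  0.021] [ 0.     0.005 -0.183]
```

The large basket hangs with its grip top at z ≈ 214.5 and (613.8,124.8), right at the bay's middle. Now the small one.

Call:
apply_moves(
  series=[
    [[0.06, -0.1, 0, 0, 0, 0, 0], [0.13, -0.22, 0, 0, 0, 0, 0], [0.19, -0.34, 0, 0, 0, 0, 0], [0.26, -0.46, 0, 0, 0, -0.1, 0], [0.32, -0.57, 0, 0, 0, -0.183, 0], [0.38, -0.68, 0, 0, 0, -0.183, 0], [0.43, -0.76, 0.021, 0, 0, -0.183, 0], [0.44, -0.78, 0.021, 0, 0, -0.183, 0], [0.44, -0.78, 0.021, 0, 0, -0.183, 0]],
  ],
)

```text
t: 18.73
position: [424.2, -178.0, 298.2]
ee_rot: [-0.026, 1.0, 0.001, -0.001]
contact_force: [0.3, 0.9, -0.1]
width: 47.1
gripper_force: 0.0
```

```bash
python3 - <<'E'
from h import *
s=state();print(s["position"],s["width"],s["contact_force"])
im=get_image("wrist"); np.save("w.npy",im,allow_pickle=True)
P=cloud(im); C=im["color"]; B=(im["range_z"]>0)&(P[...,0]>340)&(P[...,0]<470)&(P[...,1]>-275)&(P[...,1]<-160)
m=(P[...,2]>120)&(P[...,2]<175)&(C.max(2)<70)&B
Q=P[m]; print("grip",len(Q), np.percentile(Q,[3,50,97],0).round(1)); T=Q[Q[:,2]>160]; print("top",len(T),cv2.minAreaRect(T[:,:2].astype(np.float32)) if len(T)>5 else 0)
m=(P[...,2]>31)&(P[...,2]<41)&B
Q=P[m]; print("rim",len(Q),cv2.minAreaRect(Q[:,:2].astype(np.float32)), C[m].mean(0))
plan([408,-217,112],93)
E
```

```text
[ 424.19585608 -178.01586658  298.17307106] 47.058472026472344 [ 0.26000671  0.92857114 -0.08232777]
grip 206 [[ 404.4 -223.4  129.8]
 [ 409.2 -216.5  161.8]
 [ 417.6 -211.   164.2]]
top 136 ((411.50457763671875, -217.67813110351562), (12.80600357055664, 13.391355514526367), 4.5730767250061035)
rim 396 ((410.8330078125, -217.7277069091797), (81.69761657714844, 49.92763900756836), 1.674131989479065) [170.67929293 174.86111111 176.86868687]
[ 0.047 -0.097  0.466] [ 0.002 -0.001  0.   ]
```

Small basket confirmed: rim 81.7 x 49.9 mm, steel grey, at (411.2,−217.7), yaw about 3°. Grasp it.

Call:
apply_moves(
  series=[
    [[0.02, -0.05, 0, 0, 0, 0, 0], [0.038, -0.097, 0.05, 0, 0, 0, 0], [0.038, -0.097, 0.15, 0, 0, 0, 0], [0.038, -0.097, 0.25, 0, 0, 0, 0], [0.038, -0.097, 0.34, 0, 0, 0, 0], [0.038, -0.097, 0.41, 0, 0, 0, 0], [0.038, -0.097, 0.45, 0, 0, 0, 0], [0.038, -0.097, 0.466, 0, 0, 0, 0], [0.038, -0.097, 0.466, 0, 0, 0, 0], [0.038, -0.097, 0.466, 0, 0, 0, -1], [0.038, -0.097, 0.466, 0, 0, 0, -1], [0.038, -0.097, 0.466, 0, 0, 0, -1], [0.038, -0.097, 0.466, 0, 0, 0, -1], [0.038, -0.097, 0.466, 0, 0, 0, -1]],
  ],
  squeeze=25,
)

```text
t: 20.52
position: [411.4, -218.0, 112.9]
ee_rot: [-0.026, 1.0, -0.0, 0.0]
contact_force: [-1.1, 1.1, 1.2]
width: 13.8
gripper_force: 25.0
```

```bash
python3 - <<'E'
from h import *
s=state();print(s["position"],s["width"],s["gripper_force"],s["contact_force"])
plan(own(-75,350),87.5)
E
```

```text
[ 411.38806617 -217.97230882  112.94443814] 13.795893751020863 24.99960958957672 [-1.09288002  1.07367423  1.19030988]
[-0.505  0.36  -0.593] [-0.     0.     0.183]
```

Call:
apply_moves(
  series=[
    [[0, 0, -0.04, 0, 0, 0, -1], [0, 0, -0.12, 0, 0, 0, -1], [0, 0, -0.22, 0, 0, 0, -1], [0, 0, -0.33, 0, 0, 0, -1], [0, 0, -0.44, 0, 0, 0, -1], [0, 0, -0.54, 0, 0, 0, -1], [-0.03, 0.02, -0.593, 0, 0, 0.05, -1], [-0.1, 0.07, -0.593, 0, 0, 0.1, -1], [-0.18, 0.13, -0.593, 0, 0, 0.183, -1], [-0.26, 0.19, -0.593, 0, 0, 0.183, -1], [-0.34, 0.24, -0.593, 0, 0, 0.183, -1], [-0.42, 0.3, -0.593, 0, 0, 0.183, -1], [-0.48, 0.34, -0.593, 0, 0, 0.183, -1], [-0.505, 0.36, -0.593, 0, 0, 0.183, -1], [-0.505, 0.36, -0.593, 0, 0, 0.183, -1], [-0.505, 0.36, -0.593, 0, 0, 0.183, -1]],
  ],
)

```text
t: 22.52
position: [604.8, -64.2, 350.1]
ee_rot: [0.022, 1.0, -0.0, -0.0]
contact_force: [0.3, -0.6, -1.5]
width: 13.8
gripper_force: 25.0
```

```bash
python3 - <<'E'
from h import *
s=state();print(s["position"],s["width"],s["gripper_force"],s["contact_force"])
im=get_image("wrist")
P=cloud(im); m=(im["range_z"]>0)&(P[...,2]>220)&(P[...,2]<290)&(abs(P[...,0]-605)<80)&(abs(P[...,1]+63)<60)
for z in range(230,290,12):
    k=m&(abs(P[...,2]-z)<6)
    if k.sum(): print(z,k.sum(),P[k].min(0).round()[:2],P[k].max(0).round()[:2])
plan(own(-75,184),87.5);plan(own(28,184),87.5)
E
```

```text
[604.80749599 -64.24847479 350.12429355] 13.79709623742309 24.999529123306274 [ 0.25332181 -0.61537597 -1.52509871]
242 864 [564. -89.] [642. -39.]
254 85 [564. -88.] [635. -41.]
266 500 [563. -91.] [631. -39.]
278 278 [563. -90.] [629. -39.]
[-0.001  0.003  0.416] [-0.001 -0.    -0.002]
[-0.001  0.26   0.415] [-0.001 -0.    -0.002]
```

Call:
apply_moves(
  series=[
    [[-0.001, 0.003, 0.05, 0, 0, 0, -1], [-0.001, 0.003, 0.12, 0, 0, 0, -1], [-0.001, 0.003, 0.19, 0, 0, 0, -1], [-0.001, 0.003, 0.26, 0, 0, 0, -1], [-0.001, 0.003, 0.33, 0, 0, 0, -1], [-0.001, 0.003, 0.39, 0, 0, 0, -1], [-0.001, 0.003, 0.415, 0, 0, 0, -1], [-0.001, 0.003, 0.415, 0, 0, 0, -1], [-0.001, 0.03, 0.415, 0, 0, 0, -1], [-0.001, 0.09, 0.415, 0, 0, 0, -1], [-0.001, 0.15, 0.415, 0, 0, 0, -1], [-0.001, 0.21, 0.415, 0, 0, 0, -1], [-0.001, 0.25, 0.415, 0, 0, 0, -1], [-0.001, 0.26, 0.415, 0, 0, 0, -1], [-0.001, 0.26, 0.415, 0, 0, 0, -1]],
  ],
)

```text
t: 24.45
position: [610.6, 40.2, 184.2]
ee_rot: [0.022, 1.0, -0.0, 0.0]
contact_force: [-0.1, -1.1, -1.0]
width: 13.4
gripper_force: 25.0
```

```bash
python3 - <<'E'
from h import *
s=state();print(s["position"],s["width"],s["contact_force"],own(28))
plan(own(28,163.5),87.5)
E
```

```text
[610.63949784  40.2442882  184.15505923] 13.401473513826643 [-0.06072314 -1.06539111 -1.02377046] [609.92134285  39.4733502    0.        ]
[ 0.002 -0.002  0.052] [-0.001  0.001  0.001]
```

Call:
apply_moves(
  series=[
    [[0.001, 0, 0.02, 0, 0, 0, -1], [0.001, 0, 0.035, 0, 0, 0, -1], [0.001, 0, 0.045, 0, 0, 0, -1], [0.001, 0, 0.052, 0, 0, 0, -1], [0.001, 0, 0.052, 0, 0, 0, -1], [0.001, 0, 0.052, 0, 0, 0, -0.5], [0.001, 0, 0.052, 0, 0, 0, 0], [0.001, 0, 0.052, 0, 0, 0, 0], [0.001, 0, 0.052, 0, 0, 0, 0], [0.001, 0, 0.052, 0, 0, 0, 0], [0.001, 0, 0.02, 0, 0, 0, 0], [0.001, 0, -0.05, 0, 0, 0, 0], [0.001, 0, -0.15, 0, 0, 0, 0], [0.001, 0, -0.25, 0, 0, 0, 0], [0.001, 0, -0.3, 0, 0, 0, 0], [0.001, 0, -0.3, 0, 0, 0, 0]],
  ],
)

```text
t: 26.45
position: [611.6, 40.3, 307.4]
ee_rot: [0.022, 1.0, -0.0, 0.003]
contact_force: [0.3, -0.1, -0.7]
width: 47.3
gripper_force: 0.0
```

```bash
python3 - <<'E'
from h import *
s=state();print(s["position"],s["width"],s["contact_force"])
im=get_image("wrist"); np.save("w.npy",im,allow_pickle=True)
P=cloud(im); C=im["color"]
for c in (126,39.5):
    m=(P[...,2]>180)&(P[...,2]<230)&(C.max(2)<70)&(abs(P[...,0]-611)<40)&(abs(P[...,1]-c)<40)&(im["range_z"]>0)
    Q=P[m]
    if len(Q)>10: print(len(Q),np.percentile(Q,[3,50,97],0).round(1)); T=Q[Q[:,2]>Q[:,2].max()-5]; print(cv2.minAreaRect(T[:,:2].astype(np.float32)))
m=(P[...,2]>190)&(P[...,2]<222)&(abs(P[...,0]-596)<30)&(P[...,1]<-240)&(P[...,1]>-330)&(im["range_z"]>0)
if m.any(): print("bolt",np.percentile(P[m],[3,50,97],0).round(1))
plan(own(-308,250),87.5)
E
```

```text
[611.56763903  40.2973899  307.42606822] 47.263927354623846 [ 0.29707596 -0.10994553 -0.67298979]
261 [[607.  117.7 181.1]
 [610.4 120.5 206.9]
 [619.4 129.7 214.7]]
((613.9774169921875, 124.24577331542969), (12.665903091430664, 14.326850891113281), 84.23152160644531)
154 [[603.2  33.1 181.1]
 [604.5  39.5 211.3]
 [615.7  45.6 214.4]]
((610.095703125, 39.69772720336914), (13.045633316040039, 13.032662391662598), 87.36030578613281)
bolt [[ 589.3 -291.9  190.3]
 [ 596.  -288.7  197.2]
 [ 602.5 -287.1  205.2]]
[ 0.002 -0.842  0.138] [-0.     0.005 -0.   ]
```

Both baskets hang centred with grip tops at 214.5. Now back over the bolt.

Call:
apply_moves(
  series=[
    [[0, -0.08, 0, 0, 0, 0, 0], [0, -0.2, 0, 0, 0, 0, 0], [0, -0.32, 0, 0, 0, 0, 0], [0, -0.44, 0, 0, 0, 0, 0], [0, -0.56, 0, 0, 0, 0, 0], [0, -0.68, 0, 0, 0, 0, 0], [0.002, -0.78, 0, 0, 0, 0, 0], [0.002, -0.838, 0, 0, 0, 0, 0], [0.002, -0.838, 0.03, 0, 0, 0, 0], [0.002, -0.838, 0.08, 0, 0, 0, 0], [0.002, -0.838, 0.08, 0, 0, 0, 0]],
  ],
)

```text
t: 27.88
position: [593.6, -291.6, 268.5]
ee_rot: [0.021, 1.0, 0.002, -0.002]
contact_force: [-0.3, 1.0, -0.6]
width: 47.2
gripper_force: 0.0
```

```bash
python3 - <<'E'
from h import *
s=state();print(s["position"],s["width"],s["contact_force"])
im=get_image("wrist"); P=cloud(im)
m=(P[...,2]>209)&(P[...,2]<222)&(abs(P[...,0]-596)<25)&(P[...,1]<-250)&(P[...,1]>-340)&(im["range_z"]>0)
print("bolt top",cv2.minAreaRect(P[m][:,:2].astype(np.float32)))
plan([595.8,-294.6,164.3],87.5)
E
```

```text
[ 593.56681088 -291.62870595  268.52613051] 47.2469235800877 [-0.34578696  0.98860209 -0.61781325]
bolt top ((595.928955078125, -295.785400390625), (13.347837448120117, 13.85372543334961), 87.92186737060547)
[-0.005 -0.006  0.265] [ 0.004 -0.005  0.004]
```

Call:
apply_moves(
  series=[
    [[-0.005, -0.008, 0.06, 0, 0, 0, 0], [-0.005, -0.008, 0.13, 0, 0, 0, 0], [-0.005, -0.008, 0.2, 0, 0, 0, 0], [-0.005, -0.008, 0.24, 0, 0, 0, 0], [-0.005, -0.008, 0.262, 0, 0, 0, 0], [-0.005, -0.008, 0.262, 0, 0, 0, -1], [-0.005, -0.008, 0.262, 0, 0, 0, -1], [-0.005, -0.008, 0.262, 0, 0, 0, -1], [-0.005, -0.008, 0.262, 0, 0, 0, -1], [-0.005, -0.008, 0.262, 0, 0, 0, -1]],
  ],
  squeeze=25,
)

```text
t: 29.18
position: [597.3, -294.7, 168.3]
ee_rot: [0.021, 1.0, 0.002, 0.001]
contact_force: [-0.7, 6.4, 3.6]
width: 13.4
gripper_force: 25.0
```

```bash
python3 - <<'E'
from h import *
s=state();print(s["position"],s["width"],s["gripper_force"],s["contact_force"])
plan(s["position"]+own(-188)-own(-308),87.5)
E
```

```text
[ 597.26997479 -294.71568954  168.27544582] 13.406407115804553 24.99199390411377 [-0.70292103  6.43774375  3.56247438]
[-0.     0.3    0.001] [0.009 0.002 0.002]
```

Call:
apply_moves(
  series=[
    [[0, 0.03, 0, 0, 0, 0, -1], [0, 0.07, 0, 0, 0, 0, -1], [0, 0.11, 0, 0, 0, 0, -1], [0, 0.15, 0, 0, 0, 0, -1], [0, 0.19, 0, 0, 0, 0, -1], [0, 0.23, 0, 0, 0, 0, -1], [0, 0.26, 0, 0, 0, 0, -1], [0, 0.285, 0, 0, 0, 0, -1], [0, 0.3, 0, 0, 0, 0, -1], [0, 0.307, 0, 0, 0, 0, -1], [0, 0.31, 0, 0, 0, 0, -1], [0, 0.31, 0, 0, 0, 0, -1]],
  ],
)

```text
t: 30.68
position: [602.4, -174.9, 168.2]
ee_rot: [0.022, 1.0, -0.002, 0.001]
contact_force: [-0.8, -5.6, 5.0]
width: 13.7
gripper_force: 25.0
```

```bash
python3 - <<'E'
from h import *
s=state();print(s["position"],s["width"],s["gripper_force"],s["contact_force"])
E
```

```text
[ 602.35232823 -174.93604341  168.21329583] 13.687005072927818 25.023962259292603 [-0.79084673 -5.58706877  4.96705646]
```

Travel was 119.8 mm with −5.6 N at the end, so the bolt is home. Release, rise clear, and verify.

Call:
apply_moves(
  series=[
    [[0, 0, 0, 0, 0, 0, -0.5], [0, -0.003, 0, 0, 0, 0, 0], [0, -0.003, 0, 0, 0, 0, 0], [0, -0.003, 0, 0, 0, 0, 0], [0, -0.003, -0.03, 0, 0, 0, 0], [0, -0.003, -0.1, 0, 0, 0, 0], [0, -0.003, -0.2, 0, 0, 0, 0], [0, -0.003, -0.3, 0, 0, 0, 0], [0, -0.003, -0.3, 0, 0, 0, 0], [0, -0.003, -0.3, 0, 0, 0, 0]],
  ],
)

```text
t: 31.92
position: [601.6, -174.9, 286.7]
ee_rot: [0.022, 1.0, 0.0, -0.0]
contact_force: [-0.1, 0.4, 0.2]
width: 47.4
gripper_force: 0.0
```

```bash
python3 - <<'E'
from h import *
s=state();print(s["position"],s["width"],s["contact_force"])
im=get_image("wrist"); P=cloud(im); C=im["color"]; save("w9.png",im,s=1.25)
m=(P[...,2]>209)&(P[...,2]<222)&(abs(P[...,0]-602)<25)&(P[...,1]<-150)&(P[...,1]>-240)&(im["range_z"]>0)
print("bolt top",cv2.minAreaRect(P[m][:,:2].astype(np.float32)),own(-188))
for c in (126,39.5):
    m=(P[...,2]>209)&(P[...,2]<225)&(C.max(2)<70)&(abs(P[...,0]-611)<40)&(abs(P[...,1]-c)<40)&(im["range_z"]>0)
    if m.sum()>5: print(c,m.sum(),P[m].mean(0).round(1),P[m][:,2].max())
E
```

```text
[ 601.56097796 -174.93160834  286.67645278] 47.38807540736553 [-0.07485219  0.44842203  0.22218569]
bolt top ((600.8323974609375, -175.56837463378906), (12.292803764343262, 13.411140441894531), 87.66468048095703) [ 600.49955518 -176.32106566    0.        ]
126 126 [613.8 119.  212.2] 215.46631324596365
39.5 241 [609.6  37.2 213.1] 215.954309589365
```

View pics/w9.png

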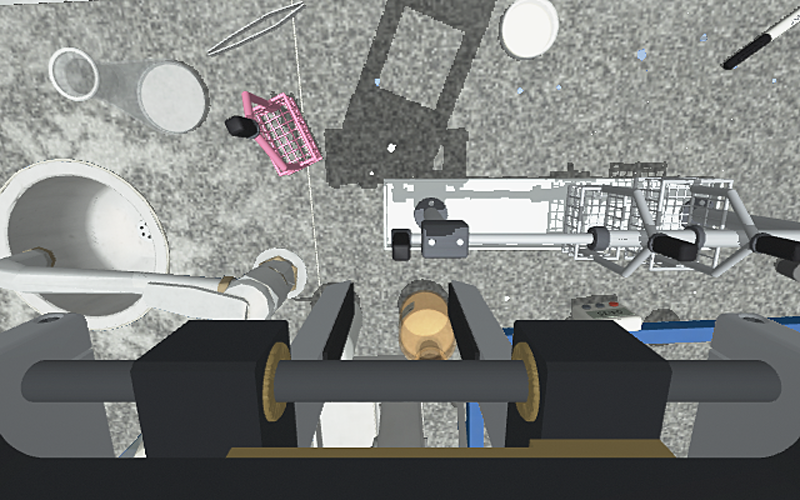

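The wrist view shows the rod bridging the gap from the guide (445,240) into the bar end (598,238), and both baskets hanging on the bar. The bolt grip sits 11 mm from the guide, so it is home. Handing in.

```bash
python3 -c "
from h import *
print(finish_job())"
```

```text
the job is handed in; nothing more can be done
None
```

The job is handed in: in the last camera check the large basket hung in the inner bay, the small one in the outer bay, the bolt was fully home and nothing else on the worktop had been touched; no verdict was returned.

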